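# Lever open the slide case

### The job

The lid of the microscope-slide case is tight and has no handle: pick up the flat spatula from the mat, slip its blade into the notch under the lid and lever the lid up with it, keeping the gripper itself off the case until the lid is well open. Swing the lid back past upright so that it stays open, then lay the spatula flat, wholly on the mat again, set down and not dropped. Leave everything else on the bench where it is.

Things in the scene. Friction and masses are not known exactly. Their poses are not given: they have to be found in the camera images.
- case: Microscope-slide case fixed to the bench: grey box 150 mm deep (its x), 200 mm wide (its y), 60 mm tall to the rim, with a white hinged lid and no handle. Origin at the centre of its underside, z up. The notched front faces its own -x; the hinge, with two steel barrels, lies along the rear (+x) rim; a paper label on the lid lies nearer the front. Inside it is empty from 35 mm above the bench up to the lid.
- notch (a point): Centre of the mouth of the notch in the front wall's outer face, right under the lid: an opening 70 mm wide and 11 mm high (49 to 60 mm above the bench), through the 5 mm thick wall into the case; a blade can go straight in along the case's +x.
- lid (a joint): Lid angle: 0 shut, grows as the front edge rises, 1.571 upright, 2.0 its stop, leaning back. The hinge is stiff: the lid stays where it is left and takes about 1 to 2 N at its front edge to move. The lid is a white plate 154 x 200 mm, 6 mm thick (8 mm with its raised panel), about 120 g, overhanging the front wall by 4 mm.
- lid_hinge (a point): Point on the hinge axis, midway along it, at the level of the lid's underside when shut (60 mm above the bench, 75 mm behind the case's centre). The lid's underside always passes through this axis.
- lid_front (a point): Middle of the lower front edge of the lid, on the lid's underside, 154 mm from the hinge axis; it moves with the lid.
- spatula: Flat-bladed spatula lying on the mat, about 70 g: wooden handle 105 mm long (its x), 18 mm wide (y), 26 mm tall (z); from its +x end a stiff steel blade 80 mm long, 26 mm wide, 3 mm thick sticks out level along +x at the handle's mid height, 11.5 mm clear of the mat. Origin at the centre of the handle's underside, z up. Grip it across the handle (y).
- spatula_tip (a point): Centre of the blade's free end: 132.5 mm ahead (+x) of the spatula's origin and 13 mm above the handle's underside; the blade's faces lie 1.5 mm above and below it.
- spatula_butt (a point): Centre of the handle's rear end: 52.5 mm behind (-x) the spatula's origin, 13 mm above the handle's underside.
- mat: Pale grey mat fixed on the bench, 280 mm (its x) by 180 mm (its y), 5 mm thick; origin at the centre of its underside. The spatula and a brush lie on it.
- brush: a brush with a wood handle and a wide bristle head lying on the mat beside the spatula, about 160 mm long; a bystander.
- dropper: amber dropper bottle, 44 mm across, 85 mm tall; a bystander. Origin at the centre of its underside.
- beaker: glass beaker, 72 mm across, 90 mm tall; a bystander. Origin at the centre of its underside.
- dish: closed clear dish, 70 mm across, 18 mm tall; a bystander. Origin at the centre of its underside.
- carton: small cardboard carton 85 x 60 x 30 mm; a bystander. Origin at the centre of its underside.
- jar: closed glass jar, 66 mm across, 75 mm tall; a bystander. Origin at the centre of its underside.
Mind the look-alikes: they are no part of the job. Leave any pink look-alike of the spatula alone.

How it is judged:
By the outcome, as a careful person would: the job done as asked, in the order asked, and still so for the second after the job is handed in, with the robot touching nothing.
It also fails if it takes over 58 s, if anything falls off the work surface, if the arm or the gripper's body presses on something with over 40 N, if the wrist force passes 120 N, or if a joint passes its speed limit or range.

### The arm

A 6-joint arm with a two-finger parallel gripper is mounted at the origin on the work surface. World frame = base frame: x ahead of the robot, y to its left, z up, the work surface at z = 0. Lengths are in m, angles in degrees, forces in N, time in s.
With the tool pointing down it reaches from about 0.3 to 0.75 m from the base axis. Payload 8.5 kg.
Tool frame: the origin (TCP) lies at the very end of the fingers, on their centre line; the grasp point (between the pads) lies 19 mm behind it; z points along the fingers, y is the line along which they close (so a half turn about z gives the same grasp; the last joint's range is limited). The gripper opens to 85 mm and grips with 20 to 120 N. Pads are 22 mm wide; open, the fingers measure 114 mm over their backs; the gripper's body (76 mm by 85 mm) begins 54 mm behind the grasp point. The pads swing forward as they close: fully open they stand 13 mm farther back than shut.
Start: joints at [-79.028, 21.807, 74.336, -0, 83.858, -12.336], TCP at [0.218, -0.505, 0.231] pointing down, gripper open.
Joint ranges: [-178.18, 178.18], [-50.72, 133.34], [12.68, 142.11], [-81.47, 261.47], [9.98, 163.14], [-165.26, 165.26]. Speed limits (degrees/s): [136.94, 136.94, 180, 180, 180, 180].

### API

Orientations are given as [roll, pitch, yaw] about the fixed x, y, z axes, in that order (R = Rz(yaw) Ry(pitch) Rx(roll)).
In Python, from bench import robot gives the robot as it stands. The module is installed in compiled form; this text tells all that it offers. Calls block until the motion is done:
- robot.movep(position, orientation): joint-space move of the TCP to a pose.
- robot.line_to(position, velocity=0.15, attitude=None, max_force=None): straight line of the TCP; attitude=None keeps the orientation; velocity is the mean speed in m/s. With max_force (N) it stops when the force on the tool has changed by that much, and returns True; else False.
- robot.move_j(angles): joint-space move.
- robot.gripper_to(opening, effort=None): finger opening in m; effort is the grip in N (None keeps the last); returns when the fingers have stopped.
- robot.hold(seconds).
- robot.inverse_kinematics(position, orientation): joint angles nearest the present ones, or None.
- robot.get_state(): the state.
- robot.snapshot(name): name is "side" or "top"; returns the picture (420x560x3 uint8, blue, green, red); there is no depth.
- robot.calibration(name): a dict with "fov_y" (degrees; the focal length in pixels is half the picture's height over the tangent of half this angle, whatever the lens; pixels are square), "cx", "cy" (the principal point, pixels), "k1" (the pictures are not rectified: a ray, as slopes to the right and down, at radius r is drawn at 1 + k1 r^2 times it, then the intrinsics apply), "T" (4x4, takes a point from camera to world coordinates). Camera axes: x right, y up, looking along -z (the intrinsics and any distortion apply to the point x, -y, -z); pixel columns grow to the right and rows downward; lengths in m; the calibration is good to about 2 mm. A picture is of the moment at which its call begins. calibration takes no time and is no camera call.
A pose or a line that the arm cannot do raises robot.MotionError and nothing moves.
- robot.finish_job(): hands the job in; it is judged then, once.
The state is a dict: "time_s": time; "joint_positions": joint angles; "joint_vel": joint speeds; "effort": joint torques, N m; "position": TCP position; "tool_rot": TCP orientation; "contact_force": force on the tool from outside, world axes, zero at the start; "wrist_torque": the same for the moment, N m; "opening": finger opening in m; "grip_force": force on a finger pad.
Only numpy, scipy, OpenCV 4.12 (cv2) and the standard library are available. Lean on these libraries where they do the work, as an engineer would, in place of code of your own. Each camera call takes 0.05 s, during which the arm holds its last target. There are 200 camera calls.

## Working session

There is one attempt and no reset: what is moved stays moved. The work goes in short steps, each a Python script; the robot and the scene stay as the last script left them, time stands still between calls to the robot, and variables do not carry over. Pictures are saved under pics/ and viewed, at most 10 in all, crops included, and the job is handed in when it is done.

```bash
mkdir -p pics; python3 - <<'E'
from bench import robot
import cv2
for n in("top","side"):
    im=robot.snapshot(n); cv2.imwrite(f"pics/{n}0.png",im); c=robot.calibration(n); print(n,c)
print(robot.get_state())
E
```

```text
top {'fov_y': 51.76102587831556, 'cx': 279.5272273594546, 'cy': 201.44158090512374, 'k1': -0.014904903353729206, 'T': array([[-0.07480193,  0.97659171, -0.20167625,  0.30810787],
       [-0.99719071, -0.07405026,  0.01128006,  0.00919333],
       [-0.00391816,  0.20195346,  0.97938728,  1.36706523],
       [ 0.        ,  0.        ,  0.        ,  1.        ]])}
side {'fov_y': 44.6520774998263, 'cx': 284.2860330278463, 'cy': 209.25936689645914, 'k1': 0.045807522772704105, 'T': array([[-9.75053725e-01,  1.10748055e-01, -1.92367100e-01,
         2.86092839e-01],
       [-2.21967935e-01, -4.89158737e-01,  8.43477306e-01,
         1.11629955e+00],
       [-6.84576270e-04,  8.65135017e-01,  5.01538566e-01,
         7.22509095e-01],
       [ 0.00000000e+00,  0.00000000e+00,  0.00000000e+00,
         1.00000000e+00]])}
{'time_s': 0.1, 'joint_positions': array([-7.90284413e+01,  2.18395741e+01,  7.43779767e+01, -7.42732325e-04,
        8.38582928e+01, -1.23357818e+01]), 'joint_vel': array([-0.07983503, -0.1162473 , -0.07823889,  0.03273908,  0.09446545,
       -0.03660984]), 'effort': array([ 4.16946423e-03, -4.49221158e+01, -2.31655151e+01, -1.05510364e-04,
        3.64455758e-03, -2.24223925e-06]), 'position': array([ 0.21756064, -0.50486802,  0.23076494]), 'tool_rot': array([-1.79925750e+02, -1.54819320e-02,  2.33074104e+01]), 'contact_force': array([-0.22816423, -0.7243322 , -0.4769542 ]), 'wrist_torque': array([ 0.00711845,  0.004691  , -0.00079466]), 'grip_force': 0.0, 'opening': 0.08555501942818153}
```

View pics/top0.png

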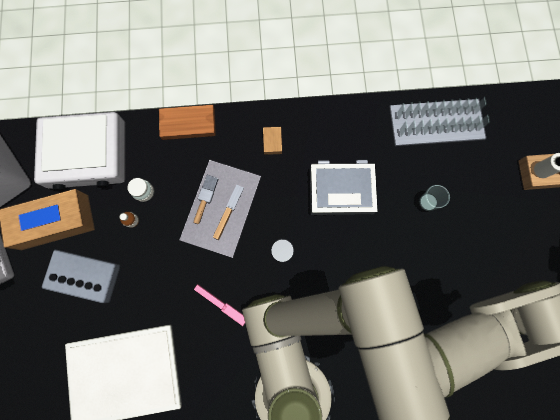

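View pics/side0.png

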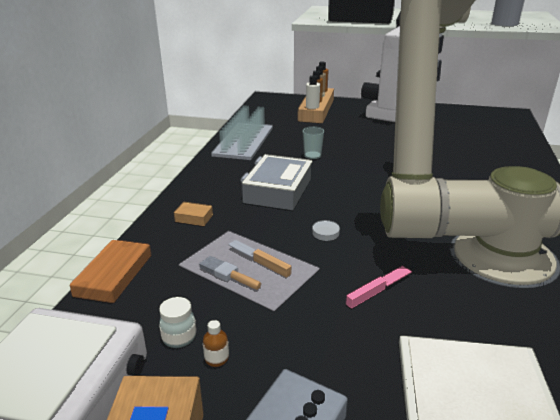

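Candidates for the spatula in the top view are the wooden spatula at (229,211), the brush with its bristle head at (205,198), and the pink look-alike at (220,305). I choose (229,211): wooden handle with a plain steel blade, tip near (238,187). The case is at (343,188), with its hinge barrels on the far side and its label and front facing the robot.

```bash
cat > h.py <<'E'
import numpy as np, cv2
from bench import robot
def K(c): 
    f=210/np.tan(np.radians(c["fov_y"]/2)); return f
def px2w(name,uv,z):
    c=robot.calibration(name); f=K(c); uv=np.atleast_2d(uv).astype(float)
    d=(uv-[c["cx"],c["cy"]])/f; s=d.copy()
    for _ in range(20): s=d/(1+c["k1"]*(s**2).sum(1,keepdims=True))
    T=np.array(c["T"]); r=np.c_[s[:,0],-s[:,1],-np.ones(len(s))]@T[:3,:3].T; o=T[:3,3]
    return o+r*((z-o[2])/r[:,2:3])
def w2px(name,P):
    c=robot.calibration(name); f=K(c); T=np.array(c["T"]); p=(np.atleast_2d(P)-T[:3,3])@T[:3,:3]
    s=np.c_[p[:,0]/-p[:,2],-p[:,1]/-p[:,2]]; s=s*(1+c["k1"]*(s**2).sum(1,keepdims=True))
    return s*f+[c["cx"],c["cy"]]
E
python3 - <<'E'
import cv2
a=cv2.imread("pics/top0.png")[155:265,175:385]
b=cv2.imread("pics/side0.png")[145:305,175:325]
cv2.imwrite("pics/c1.png",cv2.resize(a,None,fx=3.8,fy=3.8,interpolation=cv2.INTER_CUBIC))
cv2.imwrite("pics/c2.png",cv2.resize(b,None,fx=3.7,fy=3.7,interpolation=cv2.INTER_CUBIC))
E
```

```text
(no output)
```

View pics/c1.png

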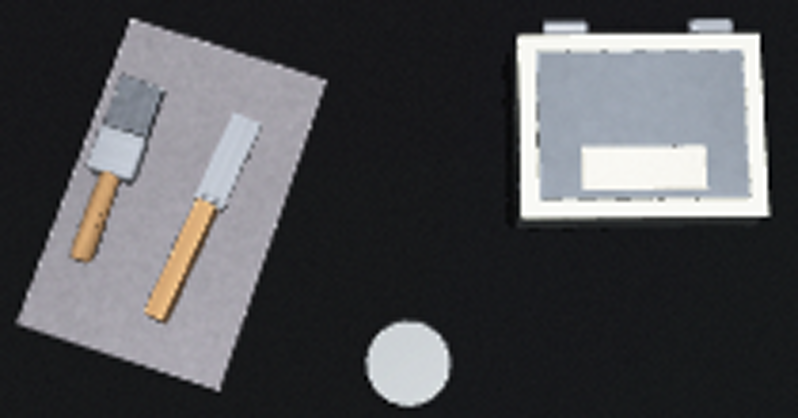

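View pics/c2.png

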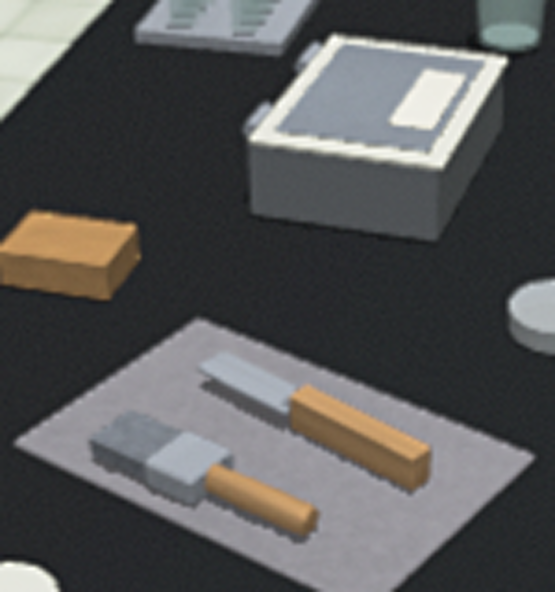

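The crops confirm the choice: wooden handle with butt at crop (155,318), blade tip at (247,117). The case's label side faces the bottom of the top view, towards the robot. Next I measure.

```bash
cat > meas.py <<'E'
from h import *
def big(mask,name,z,off=(0,0)):
    cs,_=cv2.findContours(mask,cv2.RETR_EXTERNAL,cv2.CHAIN_APPROX_NONE)
    c=max(cs,key=cv2.contourArea)[:,0]+off
    w=px2w(name,c,z)[:,:2]
    return c,cv2.minAreaRect((w*1000).astype(np.float32)),w
def m(im,lo,hi,x0,x1,y0,y1,s=4):
    r=cv2.resize(im[y0:y1,x0:x1],None,fx=s,fy=s,interpolation=cv2.INTER_CUBIC)
    return cv2.inRange(cv2.cvtColor(r,cv2.COLOR_BGR2HSV),lo,hi)
def rect(im,name,lo,hi,box,z,s=4):
    k=m(im,lo,hi,*box,s=s)
    cs,_=cv2.findContours(k,cv2.RETR_EXTERNAL,cv2.CHAIN_APPROX_NONE)
    c=max(cs,key=cv2.contourArea)[:,0]
    uv=(c+.5)/s-.5+[box[0],box[2]]
    w=px2w(name,uv,z)[:,:2]
    return cv2.minAreaRect((w*1000).astype(np.float32)),w,uv
E
python3 - <<'E'
from meas import *
t=cv2.imread("pics/top0.png"); s=cv2.imread("pics/side0.png")
print("lid",rect(t,"top",(0,0,180),(180,60,255),(300,390,162,222),.066)[0])
for nm,im,b in(("top",t,(210,250,180,245)),("side",s,(250,295,245,280))):
    r,w,uv=rect(im,nm,(5,80,60),(25,255,255),b,.031); print("handle",nm,r,cv2.boxPoints(r).round(1).tolist())
b=rect(t,"top",(90,20,120),(125,80,255),(222,246,182,212),.0195); print("blade",b[0],cv2.boxPoints(b[0]).round(1).tolist())
print("mat",rect(t,"top",(0,0,75),(180,80,255),(175,265,155,262),.005)[0])
hb=px2w("top",[[175+565/3.8,155+27/3.8],[175+712/3.8,155+25/3.8]],.06); print("barrels",hb.round(4).tolist())
# side check: lid's top corners & blade tip in the side view
print("side lid corners",px2w("side",[[175+335/3.7,145+37/3.7],[175+508/3.7,145+60/3.7],[175+440/3.7,145+165/3.7],[175+250/3.7,145+140/3.7]],.066).round(4).tolist())
print("side tip",px2w("side",[[175+213/3.7,145+362/3.7]],.0195))
print("dish",px2w("top",[[282.5,250]],.018))
E
```

```text
lid ((608.9335327148438, -206.3925018310547), (199.20187377929688, 159.6172332763672), 86.1248779296875)
handle top ((528.260498046875, 176.99468994140625), (20.990550994873047, 104.05479431152344), 62.2441520690918) [[477.29998779296875, 191.89999389648438], [569.4000244140625, 143.5], [579.2000122070312, 162.10000610351562], [487.1000061035156, 210.5]]
handle side ((527.1508178710938, 195.6879425048828), (40.226097106933594, 122.2968521118164), 62.568214416503906) [[463.6000061035156, 206.0], [572.2000122070312, 149.6999969482422], [590.7000122070312, 185.39999389648438], [482.1000061035156, 241.6999969482422]]
blade ((620.549072265625, 130.32461547851562), (25.304697036743164, 58.00907516479492), 61.82440185546875) [[589.0, 132.89999389648438], [640.0999755859375, 105.5], [652.0999755859375, 127.80000305175781], [601.0, 155.1999969482422]]
mat ((584.3400268554688, 184.22093200683594), (181.85699462890625, 281.2859191894531), 67.5766372680664)
barrels [[0.6926, -0.1536, 0.06], [0.6851, -0.275, 0.06]]
side lid corners [[0.6703, -0.3051, 0.066], [0.5194, -0.2918, 0.066], [0.536, -0.0984, 0.066], [0.6851, -0.1062, 0.066]]
side tip [[0.64330017 0.12275625 0.0195    ]]
dish [[ 0.43140685 -0.00402873  0.018     ]]
```

```bash
python3 - <<'E'
from h import *
yaw=-28.0; u=np.array([np.cos(np.radians(yaw)),np.sin(np.radians(yaw))])
g=np.array([.5283,.1795])-.025*u
robot.gripper_to(.045,60)
robot.movep([*g,.10],[180,0,yaw])
print(robot.line_to([*g,.0085],velocity=.08,max_force=15), robot.get_state()["position"])
robot.gripper_to(0.0,80)
s=robot.get_state(); print(s["opening"],s["grip_force"],s["position"],s["contact_force"],s["time_s"])
robot.line_to([*g,.13],velocity=.1)
s=robot.get_state(); print(s["opening"],s["grip_force"],s["contact_force"],s["time_s"])
np.save("g.npy",np.r_[g,yaw])
e=-4.0; c=np.array([np.cos(np.radians(e)),np.sin(np.radians(e))])
notch=np.array([.533,-.198]); p=notch-(.1575+.03)*c
robot.movep([*p,.12],[180,0,e])
robot.line_to([*p,.0447],velocity=.1)
s=robot.get_state();print(s["position"],s["tool_rot"],s["time_s"])
t=robot.snapshot("top");d=robot.snapshot("side");cv2.imwrite("pics/top1.png",t);cv2.imwrite("pics/side1.png",d)
a=cv2.resize(t[150:250,260:390],(520,400),interpolation=cv2.INTER_CUBIC);b=cv2.resize(d[130:280,230:380],(400,400),interpolation=cv2.INTER_CUBIC)
cv2.imwrite("pics/j1.png",cv2.resize(np.hstack([a,b]),(800,348)))
E
```

```text
False [0.50648768 0.19131298 0.00894969]
0.016762672781589657 78.66228103637695 [0.50657386 0.1913558  0.00909742] [-0.82344281  0.78506889  6.16046378] 4.925
0.016322630560849122 78.06563973426819 [ 0.18836241 -0.7447679  -1.17572774] 6.2917
[ 0.34623344 -0.18500835  0.04502843] [ 1.79972377e+02 -3.22155421e-02 -3.98406451e+00] 8.7083
```

View pics/j1.png

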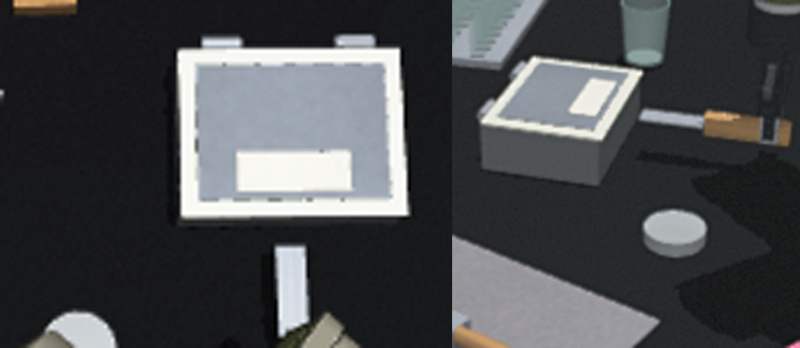

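Left part: the blade tip at (291,246) is centred on the lid's front edge at (293,216), about 27 mm short of it. Right part: the blade is level, with its tip at (640,115) at notch height. I insert it with a force guard.

```bash
python3 - <<'E'
from h import *
e=-4.0; c=np.array([np.cos(np.radians(e)),np.sin(np.radians(e))])
notch=np.array([.533,-.198]); p=notch-(.1575-.035)*c
tt,ss=[343.7,220.7],[311.1,179.6]
for z in(.045,.055,.065): print(z,px2w("top",tt,z).round(4),px2w("side",ss,z).round(4))
print(robot.line_to([*p,.0455],velocity=.05,max_force=6))
s=robot.get_state();print(s["position"],s["contact_force"],s["time_s"])
d=robot.snapshot("side");t=robot.snapshot("top")
a=cv2.resize(t[150:250,260:390],(520,400),interpolation=cv2.INTER_CUBIC);b=cv2.resize(d[130:230,230:380],(600,400),interpolation=cv2.INTER_CUBIC)
cv2.imwrite("pics/j2.png",cv2.resize(np.hstack([a,b]),(800,286)))
E
```

```text
0.045 [[ 0.5048 -0.1992  0.045 ]] [[ 0.5077 -0.2097  0.045 ]]
0.055 [[ 0.5033 -0.1976  0.055 ]] [[ 0.5045 -0.1901  0.055 ]]
0.065 [[ 0.5018 -0.196   0.065 ]] [[ 0.5012 -0.1705  0.065 ]]
False
[ 0.41056468 -0.18942159  0.04550667] [-0.71356998 -0.56388568 -0.81439312] 10.2583
```

View pics/j2.png

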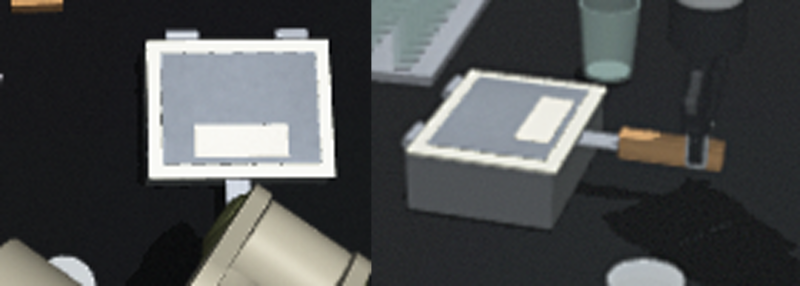

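The blade is in the notch: the left part shows it passing under the lid edge at (238,182), and nothing resisted. Now I swing the tip along an arc about the hinge.

```bash
cat > arc.py <<'E'
from h import *
e=-4.0; c=np.array([np.cos(np.radians(e)),np.sin(np.radians(e))])
H=np.array([.608,-.2036])+.075*c
def tcp(th,rho=.115): return np.r_[H-(rho*np.cos(th)+.1575)*c, .06-.0104+rho*np.sin(th)]
def swing(ths,v=.06):
    for th in ths:
        robot.line_to(tcp(th),velocity=v,max_force=25) and print("STOP",th)
        s=robot.get_state(); print(round(th,2),s["contact_force"].round(1),round(s["opening"],4),round(s["time_s"],1))
E
python3 - <<'E'
from arc import *
print(tcp(0),robot.get_state()["position"])
swing([.12,.25,.4,.55])
d=robot.snapshot("side");t=robot.snapshot("top")
a=cv2.resize(t[150:250,260:390],(520,400),interpolation=cv2.INTER_CUBIC);b=cv2.resize(d[90:220,220:390],(523,400),interpolation=cv2.INTER_CUBIC)
cv2.imwrite("pics/j3.png",cv2.resize(np.hstack([a,b]),(800,307)))
E
```

```text
[ 0.4109811 -0.1898231  0.0496   ] [ 0.41061492 -0.18943115  0.04551791]
0.12 [-0.2 -1.  -2.4] 0.0165 10.8
0.25 [ 0.4  0.2 -0.9] 0.0164 11.2
0.4 [-0.  -0.2 -0.6] 0.0166 11.6
0.55 [-0.7  0.7 -1.3] 0.0164 12.1
```

View pics/j3.png

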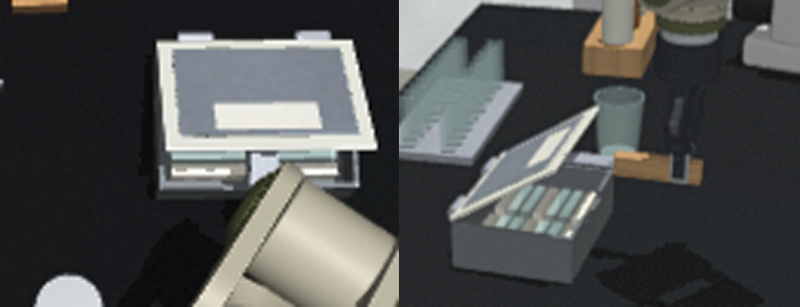

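The lid is rising on the blade: its front edge is at (595,108) in the side part, with clear space to the gripper. I continue past upright.

```bash
python3 - <<'E'
from arc import *
swing([.7,.85,1.0,1.15,1.3,1.45,1.6,1.75,1.87])
robot.line_to(tcp(1.87)-np.r_[.10*c,0],velocity=.12)
d=robot.snapshot("side");t=robot.snapshot("top")
a=cv2.resize(t[120:220,260:390],(520,400),interpolation=cv2.INTER_CUBIC);b=cv2.resize(d[90:220,220:390],(523,400),interpolation=cv2.INTER_CUBIC)
cv2.imwrite("pics/j4.png",cv2.resize(np.hstack([a,b]),(800,307)))
print(robot.get_state()["time_s"])
E
```

```text
0.7 [-0.1  0.4 -0.6] 0.0165 12.6
0.85 [-0.1  0.1 -0.6] 0.0166 13.0
1.0 [ 0.3 -0.3 -0.8] 0.016 13.5
1.15 [-0.6  0.5 -1.6] 0.0166 13.9
1.3 [-0.3 -0.3 -0.2] 0.0162 14.3
1.45 [-0.5  0.1 -0.8] 0.0164 14.8
1.6 [ 0.3 -0.3 -1.4] 0.0166 15.2
1.75 [-1.1  0.2 -0.4] 0.0163 15.6
1.87 [ 0.2  0.  -0.7] 0.0164 16.0
17.1083
```

View pics/j4.png

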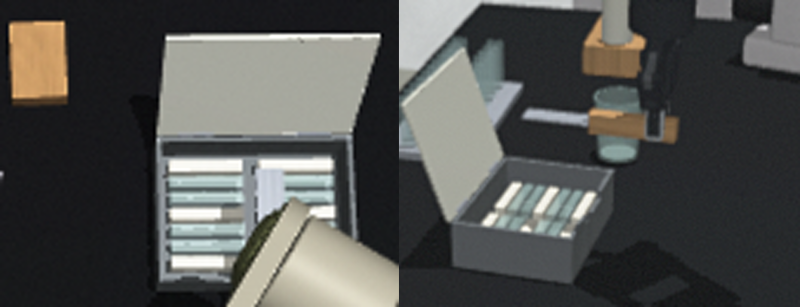

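The lid leans back past upright and stays there: its free edge is at (272,35) in the top part and (462,52) in the side part. The spatula is level in the grip. I put it back on its old spot.

```bash
python3 - <<'E'
from arc import *
for z in(.2,.21): x=px2w("top",[348.7,131.4],z)[0]; print(x, np.degrees(np.arctan2(z-.06,-( (x[:2]-H)@c))))
*g,yaw=np.load("g.npy"); g=np.array(g)
robot.movep([*g,.13],[180,0,yaw])
robot.line_to([*g,.02],velocity=.1)
print(robot.line_to([*g,.0078],velocity=.01,max_force=3))
s=robot.get_state();print(s["position"],s["contact_force"],s["time_s"])
robot.hold(.3)
robot.gripper_to(.045,20)
robot.hold(.3)
robot.line_to([*g,.13],velocity=.1)
robot.movep([.3,.05,.3],[180,0,0])
robot.hold(.5)
d=robot.snapshot("side");t=robot.snapshot("top")
cv2.imwrite("pics/top5.png",t)
a=cv2.resize(t[110:270,170:400],(460,320),interpolation=cv2.INTER_CUBIC);b=cv2.resize(d[90:310,175:400],(327,320),interpolation=cv2.INTER_CUBIC)
cv2.imwrite("pics/j5.png",np.hstack([a,b]))
print(robot.get_state()["time_s"])
E
```

```text
[ 0.73666566 -0.21595402  0.2       ] 111.16854171211598
[ 0.73299356 -0.21402484  0.21      ] 108.57793709892766
True
[0.50615854 0.19121532 0.00912137] [-0.12424733  0.5645593   4.6574185 ] 20.7917
24.9
```

View pics/j5.png

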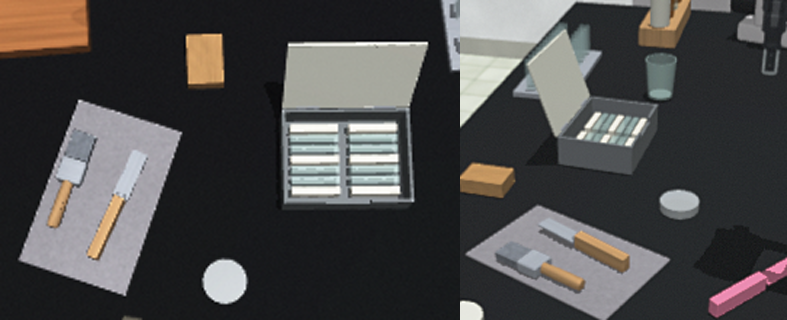

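The lid stands open at about 109°. The spatula lies flat on the mat, with its tip at (137,153) and butt at (95,257) in the top part. The brush and everything else are where they were.

```bash
python3 -c "
from bench import robot
print(robot.finish_job())"
```

```text
the job is handed in; nothing more can be done
None
```

The job is handed in at about 25 s of the allowed 58: the lid was levered open with the spatula and stays leaning back at about 109°, the spatula is set down flat on the mat where it lay, and nothing else looked moved in the last pictures.

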